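# Feel out the clear well and seat the cell

### The arm

A 6-joint arm with a two-finger parallel gripper is mounted at the origin on a cart in front of the work surface, level with it; the furniture and walls round the work are solid. World frame = base frame: x ahead of the robot, y to its left, z up, the work surface at z = 0. Lengths are in m, angles in degrees, forces in N, time in s.
With the tool pointing down it reaches from about 0.4 to 0.825 m from the base axis. Payload 7 kg.
Tool frame: the origin (TCP) lies on the centre line of the jaws, within the pads' length; the fingertips stand 22 mm ahead of it and the grasp point (between the pads) lies 3 mm ahead of it; z points along the fingers, y is the line along which they close (so a half turn about z gives the same grasp; the last joint's range is limited). The gripper opens to 88 mm and grips with 3 to 60 N. Pads are 19 mm wide; open, the fingers measure 130 mm over their backs; the gripper's body (78 mm by 193 mm) begins 47 mm behind the grasp point.
Start: joints at [81.308, 20.546, 0.682, 0, -70.136, -16.507], TCP at [0.287, 0.611, 0.249] pointing down, gripper open.
Joint ranges: [-176.03, 176.03], [-82.01, 121.73], [-58.28, 71.71], [-173.87, 95.51], [-174.79, -0.11], [-173.66, 173.66]. Speed limits (degrees/s): [136.94, 136.94, 172.46, 180, 180, 180].

### API

Orientations are given as [roll, pitch, yaw] about the fixed x, y, z axes, in that order (R = Rz(yaw) Ry(pitch) Rx(roll)).
In Python, from plant import get_state, cams, r gives the robot as it stands.
- The arm moves only by the tool apply_moves, never from a script. Its argument "targets" is a list of rows, each an object with "dp": the shift along the world's x, y, z in m, a list of three; "yaw": the turn about the world's z in degrees. In form: [{"dp": [x, y, z], "yaw": yaw}, ...]. A call has 1 to 20 rows; each row is the pose to reach, as a shift and turn from the pose commanded when the call began; what a row does not reach only later rows make up. A row lasts 1/12 s, in which the tool goes at most 41.7 mm and 7.16 degrees, less where a joint would pass 70% of its speed; a pose out of reach is approached as far as the arm can. A call with a gripper value outside its range is refused whole. "grip" is the gripper command: -1 is fully open, 1 is shut, values between are in proportion, set as the call begins (left out, the last holds). The fingers move at their own pace and stop on an object; "squeeze" is the grip in N (left out, the last holds). Time passes only in rows, so rows that repeat a pose let the fingers close. It gives the time, the measured TCP pose, the force, the opening and the grip force at its end, in the units of the state.
- get_state(): the state, without advancing time (a new reading comes with each control period).
- cams.capture(name): name is "scene" or "top" or "wrist"; returns a dict with "image" (400x640x3 uint8, red, green, blue), "range_z" (400x640 float32, m along the optical axis (not along the pixel's ray), 0 where there is no reading), "fx", "fy", "cx", "cy" (pixels), "R" (3x3) and "t" (3): a world point X has camera coordinates R X + t; the wrist camera has in their place "T_tool_cam" (4x4, takes a point from camera to tool coordinates, whose origin is the TCP and whose axes are the flange's). Camera axes: x right, y down, z forward; pixel columns grow to the right and rows downward; lengths in m; the calibration is good to about 2 mm. A picture is of the moment at which its call begins: read the wrist's pose just before it.
- r.close_job(): hands the job in; it is judged then, once.
The state is a dict: "time_s": time; "joints": joint angles; "qd": joint speeds; "joint_torque": joint torques, N m; "tcp_pos": TCP position; "eef_rot": TCP orientation; "contact_force": force on the tool from outside, world axes, zero at the start; "moment": the same for the moment, N m; "gripper_width": finger opening in m; "gripper_force": force on a finger pad.
Only numpy, scipy, OpenCV 4.12 (cv2) and the standard library are available. Lean on these libraries where they do the work, as an engineer would, in place of code of your own. Each camera call takes 0.05 s, during which the arm holds its last target. There are 200 camera calls.

### The job

Take the battery cell standing upright in the small metal stand and load it into the three-well test block. Two of the wells still have a leftover spacer down at the bottom and one is clear, so feel for it gently with the cell, never forcing or tipping it over, and push the cell fully home, upright, in the clear well, past its stiff spring contacts. Let go of it there, and do not disturb the relay or the other cell lying on the bench.

Things in the scene. Friction and masses are not known exactly. Their poses are not given: they have to be found in the camera images.
- block: Grey plastic test block bolted to the bench by foot strips, 90 x 168 x 56 mm (upper part 56 mm wide). Origin at the centre of its underside, z up; three upright wells in a row along its y axis, 52 mm apart, alike from outside: round, 20 mm wide, chamfered. Which one is clear changes from start to start. Pushing down with 20 N is still safe; 40 N on the block, side thrust included, is forcing
- well_0 (a point): centre of the mouth of the well at the block's +y end, in the block's top face (56 mm above the bench), z up. In each well two opposed brass leaf springs ramp in 4 to 12 mm below the mouth and run flat to 22 mm: pushing the cell's foot past the ramps takes up to about 11 N near 15 mm, and 2 to 5 N of rubbing remain from there on down
- well_1 (a point): centre of the mouth of the middle well, in the top face, z up. In the clear well the cell's foot comes to bear 41 mm below the mouth, on a 3 mm washer over a sprung contact (about 2.5 N per mm, 4 mm travel, then solid); 24 mm of the cell then stand out
- well_2 (a point): centre of the mouth of the well at the block's -y end, in the top face, z up. In a blocked well a loose black spacer 15 mm tall lies on the same kind of sprung contact, so that the foot comes to bear already 29 mm below the mouth and 36 mm of the cell stand out
- stand: low square aluminium stand fixed to the bench, 56 x 56 x 22 mm, with one 21 mm hole 15 mm deep in which the cell stands loosely; origin at the centre of its underside
- cell: the cell to load: round, 18 mm in diameter, 65 mm long, about 50 g, standing upright at the start with its foot 7 mm and its top 72 mm above the bench; its own y axis runs along it, pointing down; the origin lies on its side, halfway up, 9 mm off the axis: use the two points
- cell_foot (a point): centre of the cell's lower end face, on its axis
- cell_top (a point): centre of the cell's upper end face, on its axis
- relay: bystander: small black cube relay, 28 x 28 x 38 mm, on the bench; origin under its centre
- old_cell: bystander: another cell of the same size, lying on its side on the bench; origin under its centre
Mind the look-alikes: they are no part of the job. Of the things that look like the cell, the smaller one is meant.

How it is judged:
By the outcome, as a careful person would: the job done as asked, in the order asked, and still so for the second after the job is handed in, with the robot touching nothing.
It also fails if it takes over 58 s, if anything falls off the work surface, if the arm or the gripper's body presses on something with over 40 N, if the wrist force passes 120 N, or if a joint passes its speed limit or range.

## Working session

There is one attempt and no reset: what is moved stays moved. The work goes in short steps, Python scripts to look and compute and a tool call to move; the robot and the scene stay as the last step left them, time stands still between calls to the robot, and variables do not carry over. Pictures are saved under pics/ and viewed, at most 10 in all, crops included, and the job is handed in when it is done.

Besides the shell and the picture viewer there is one more tool, called after "Request:" as name([rows], argument=value, ...), one row to a line, values as JSON. apply_moves: Moves the arm, as the interface text tells. Its arguments: {"type":"object","properties":{"targets":{"type":"array","items":{"type":"object","properties":{"dp":{"type":"array","items":{"type":"number"}},"yaw":{"type":"number"}}}},"grip":{"type":"number"},"squeeze":{"type":"number"}},"required":["targets"]}

```bash
mkdir -p pics; ls
python3 - <<'E'
from plant import get_state,cams,r
import cv2,numpy as np
s=get_state();print(s)
for n in("scene","top"):
    c=cams.capture(n);cv2.imwrite(f"pics/{n}0.png",c["image"][:,:,::-1]);np.savez(f"{n}0.npz",**c)
    print(n,c["fx"],c["cx"],c["cy"],c["R"],c["t"])
E
```

```text
pics
{'time_s': 0.0, 'joints': array([ 8.13088461e+01,  2.05929608e+01,  6.33695732e-01, -2.00055724e-02,
       -7.01348816e+01, -1.65062837e+01]), 'qd': array([ 0.01950483, -0.00705032,  0.096437  ,  0.00818713, -0.0377612 ,
       -0.06399789]), 'joint_torque': array([ 1.22465586e-03, -5.82714951e+01,  2.93045801e+01,  6.99667364e+00,
        6.97305237e-03, -1.60160885e-04]), 'tcp_pos': array([0.28721049, 0.61035367, 0.2476052 ]), 'eef_rot': array([ 1.79904390e+02, -8.72028065e-03, -2.52042438e+01]), 'contact_force': array([ 0.18746978, -0.81209794, -0.78234495]), 'moment': array([0.01564711, 0.03182786, 0.04831099]), 'gripper_force': 0.0, 'gripper_width': 0.08755875212904113}
scene 472.18769114886857 318.5533106500989 203.52188027872336 [[ 0.58763149 -0.80902894 -0.01270439]
 [-0.35837231 -0.24615934 -0.90054143]
 [ 0.72543677  0.5337394  -0.43458456]] [-0.43266303  0.24448269  0.49027153]
top 466.75843218491184 315.5129343104224 201.32144129019673 [[ 2.75903182e-02 -9.99611656e-01  3.91291748e-03]
 [-9.88291769e-01 -2.78650813e-02 -1.50009720e-01]
 [ 1.50060499e-01  2.71711771e-04 -9.88676779e-01]] [-0.12096873  0.58258484  0.82990485]
```

View pics/scene0.png

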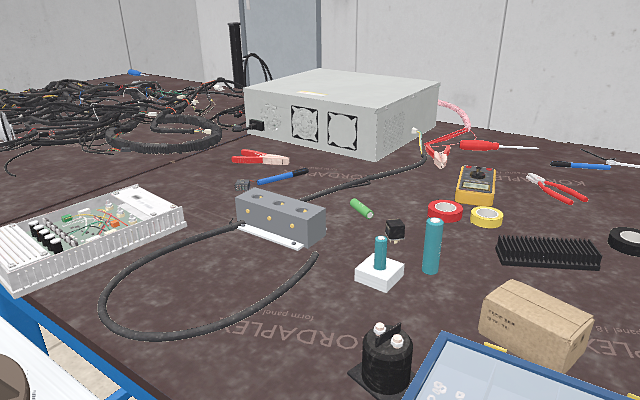

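View pics/top0.png

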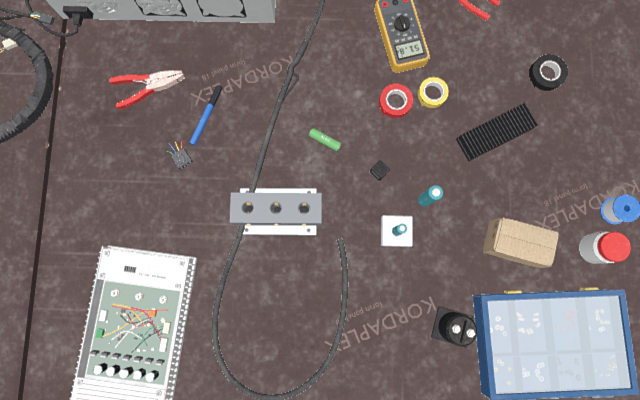

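The scene view shows a small teal cell in the white stand at (380,252). The things it could be mistaken for are the larger teal cylinder at (432,246) and the lying green cell at (361,208). In the top view these are at (400,230), (432,194) and (325,139). I choose the small cell in the stand. The wells are at about (248/276/304, 208) in the top view.

```bash
cat > h.py <<'E'
import numpy as np,cv2
def ray(c,u,v,z):
    R=np.array(c["R"]);t=np.array(c["t"]);o=-R.T@t
    d=R.T@np.array([(u-c["cx"])/c["fx"],(v-c["cy"])/c["fy"],1.]);return o+d*(z-o[2])/d[2]
def load(n): return {k:v for k,v in np.load(n).items()}
def cc(m,lo=20):
    n,l,s,ce=cv2.connectedComponentsWithStats(m.astype(np.uint8));return [(tuple(s[i]),ce[i].round(2)) for i in range(1,n) if s[i][4]>lo]
E
python3 - <<'E'
from h import *
t=load("top0.npz");s=load("scene0.npz")
a=cv2.resize(t["image"][165:265,215:455],None,fx=3,fy=3,interpolation=2)
b=cv2.resize(s["image"][180:300,220:460],None,fx=3,fy=3,interpolation=2)[:300]
b=cv2.resize(s["image"][180:300,220:460],(720,300))
b=cv2.resize(s["image"][200:300,220:460],None,fx=3,fy=3,interpolation=2)
cv2.imwrite("pics/crop.png",np.vstack([a,b])[:600,:,::-1])
for n,c in(("top",t),("scene",s)):
    h=cv2.cvtColor(c["image"],cv2.COLOR_RGB2HSV)
    teal=(h[...,0]>80)&(h[...,0]<100)&(h[...,1]>70)&(h[...,2]>50)
    print(n,"teal",cc(teal,40))
    w=(h[...,1]<25)&(h[...,2]>200);print("white",[x for x in cc(w,300)])
    for u,v in ():pass
h=cv2.cvtColor(t["image"],cv2.COLOR_RGB2GRAY)
print("dark in block",cc((h<75)[190:226,232:320],20))
E
```

```text
top teal [((np.int32(418), np.int32(186), np.int32(25), np.int32(20), np.int32(265)), array([428.98, 196.45])), ((np.int32(393), np.int32(224), np.int32(14), np.int32(11), np.int32(77)), array([398.4 , 229.65]))]
white [((np.int32(382), np.int32(216), np.int32(30), np.int32(30), np.int32(763)), array([396.09, 230.73])), ((np.int32(243), np.int32(225), np.int32(73), np.int32(10), np.int32(620)), array([279.9 , 229.64])), ((np.int32(70), np.int32(246), np.int32(121), np.int32(154), np.int32(6117)), array([131.86, 320.6 ])), ((np.int32(488), np.int32(296), np.int32(142), np.int32(98), np.int32(7348)), array([561.58, 342.99]))]
scene teal [((np.int32(422), np.int32(218), np.int32(22), np.int32(57), np.int32(881)), array([431.88, 246.64])), ((np.int32(374), np.int32(236), np.int32(13), np.int32(34), np.int32(370)), array([380.03, 253.51]))]
white [((np.int32(490), np.int32(1), np.int32(39), np.int32(126), np.int32(423)), array([504.34,  77.91])), ((np.int32(245), np.int32(68), np.int32(195), np.int32(41), np.int32(4203)), array([345.67,  86.59])), ((np.int32(103), np.int32(184), np.int32(
[... 172 characters left out ...]
2(237), np.int32(224), np.int32(67), np.int32(27), np.int32(461)), array([270.44, 236.39])), ((np.int32(355), np.int32(253), np.int32(49), np.int32(40), np.int32(950)), array([375.91, 272.98])), ((np.int32(0), np.int32(316), np.int32(100), np.int32(84), np.int32(3111)), array([ 40.11, 368.23])), ((np.int32(416), np.int32(342), np.int32(188), np.int32(58), np.int32(3217)), array([483.59, 379.35]))]
dark in block [((np.int32(13), np.int32(16), np.int32(8), np.int32(6), np.int32(29)), array([16.52, 18.24])), ((np.int32(42), np.int32(17), np.int32(6), np.int32(5), np.int32(24)), array([44.5 , 18.67])), ((np.int32(68), np.int32(16), np.int32(8), np.int32(6), np.int32(39)), array([71.49, 18.69]))]
```

View pics/crop.png

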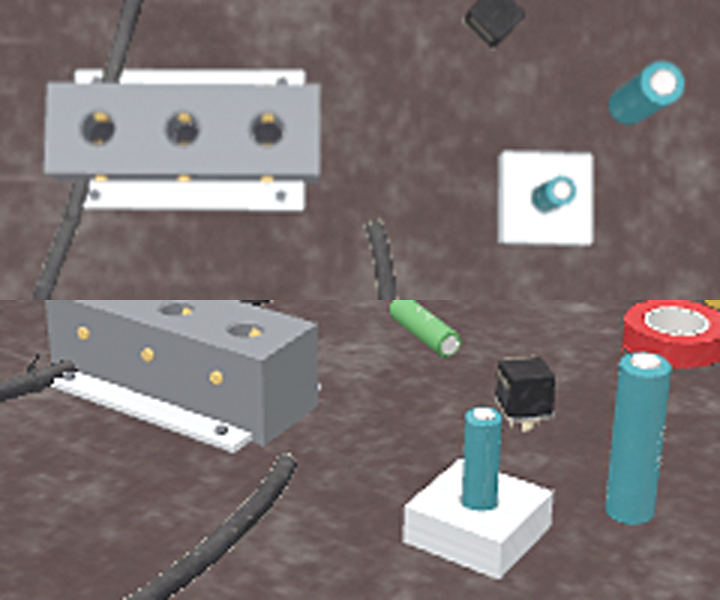

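The crop confirms it: the small cell stands in the white stand with its top at top-view (402.3, 228.3). The well mouths are at about (247.7/276/304, 207.7).

Run:
```python
from h import *
t=load("top0.npz");s=load("scene0.npz")
for n,u,v,z in(("celltop",402.3,228.3,.072),("stand centre",397,231,.022),("wA",247.7,207.7,.056),("wB",276,207.7,.056),("wC",304,207.7,.056),("bTL",230,193,.056),("bTR",321.8,193,.056),("bBL",230,223.2,.056),("bBR",321.8,223.5,.056),("big",435.7,192,.1),("relay",380,170,.03)):
    print(n,ray(t,u,v,z).round(4))
print("scene celltop",ray(s,381.5,238,.072).round(4),"wB?",ray(s,279.5,203.5,.056).round(4),"wC",ray(s,302,210.5,.056).round(4))
# rim: block top non-grey region per well
g=t["image"].astype(int);sat=g.max(2)-g.min(2);gr=g.mean(2)
m=np.zeros(gr.shape,bool);m[195:222,234:318]=1
print(gr[200,240],cc(m&((gr<110)|(sat>25)),20))
b=(sat<25)&(gr>115)&(gr<175);b[:,:225]=0;b[:,330:]=0;b[:185]=0;b[230:]=0
k=np.argwhere(b)[:,::-1].astype(np.float32);print(cv2.minAreaRect(k))
```

```text
celltop [ 0.5369 -0.262   0.072 ]
stand centre [ 0.5363 -0.2613  0.022 ]
wA [0.5685 0.0199 0.056 ]
wB [ 0.57   -0.0322  0.056 ]
wC [ 0.5715 -0.0838  0.056 ]
bTL [0.595 0.054 0.056]
bTR [ 0.5998 -0.1159  0.056 ]
bBL [0.539  0.0509 0.056 ]
bBR [ 0.5431 -0.1173  0.056 ]
big [ 0.5998 -0.3155  0.1   ]
relay [ 0.6523 -0.227   0.03  ]
scene celltop [ 0.5372 -0.2625  0.072 ] wB? [ 0.5666 -0.0364  0.056 ] wC [ 0.5674 -0.0876  0.056 ]
177.33333333333334 [((np.int32(243), np.int32(202), np.int32(10), np.int32(11), np.int32(83)), array([247.29, 207.2 ])), ((np.int32(271), np.int32(203), np.int32(10), np.int32(10), np.int32(78)), array([275.29, 207.58])), ((np.int32(299), np.int32(203), np.int32(10), np.int32(11), np.int32(82)), array([303.52, 207.89]))]
((273.0, 207.5), (43.0, 96.0), 90.0)
```

Request:
apply_moves([
  {"dp": [0.015,-0.034,0]},
  {"dp": [0.03,-0.068,0]},
  {"dp": [0.045,-0.102,0]},
  {"dp": [0.06,-0.136,0]},
  {"dp": [0.075,-0.17,0]},
  {"dp": [0.09,-0.204,0]},
  {"dp": [0.105,-0.238,0]},
  {"dp": [0.12,-0.272,0]},
  {"dp": [0.135,-0.306,0]},
  {"dp": [0.15,-0.34,0]},
  {"dp": [0.165,-0.374,0]},
  {"dp": [0.18,-0.408,0]},
  {"dp": [0.195,-0.442,0]},
  {"dp": [0.21,-0.476,0]},
  {"dp": [0.225,-0.51,0]},
  {"dp": [0.24,-0.544,0]},
  {"dp": [0.255,-0.578,0]},
  {"dp": [0.27,-0.612,0]},
  {"dp": [0.283,-0.64,0]},
  {"dp": [0.283,-0.64,0]},
], grip=-1, squeeze=50)

```text
$.targets[0]: bad value
```

```bash
cat >> h.py <<'E'
from scipy.spatial.transform import Rotation as Ro
def wcap(save=None):
    from plant import get_state,cams
    s=get_state();c=cams.capture("wrist")
    T=np.eye(4);T[:3,:3]=Ro.from_euler("xyz",s["eef_rot"],degrees=True).as_matrix();T[:3,3]=s["tcp_pos"]
    W=np.linalg.inv(T@np.array(c["T_tool_cam"]));c["R"]=W[:3,:3];c["t"]=W[:3,3]
    if save: cv2.imwrite(f"pics/{save}.png",c["image"][:,:,::-1]);np.savez(save+".npz",**c)
    return s,c
E
python3 - <<'E'
from h import *
s,c=wcap("w1");print(s["time_s"],s["tcp_pos"],s["eef_rot"],s["joints"],s["contact_force"]);print(c["T_tool_cam"])
E
```

```text
0.1 [0.2872571  0.61038687 0.24771767] [ 1.79916129e+02 -7.70105985e-03 -2.52066574e+01] [ 8.13065079e+01  2.05871465e+01  6.38824429e-01 -1.74970062e-02
 -7.01342797e+01 -1.65072133e+01] [ 0.1512367  -0.47657678  0.50242131]
[[ 1.06761147e-03 -9.51594347e-01 -3.07354939e-01  8.32218736e-02]
 [ 9.99999430e-01  1.00716073e-03  3.55297356e-04  6.37308786e-04]
 [-2.85431301e-05 -3.07355143e-01  9.51594880e-01 -1.37106166e-01]
 [ 0.00000000e+00  0.00000000e+00  0.00000000e+00  1.00000000e+00]]
```

View pics/w1.png

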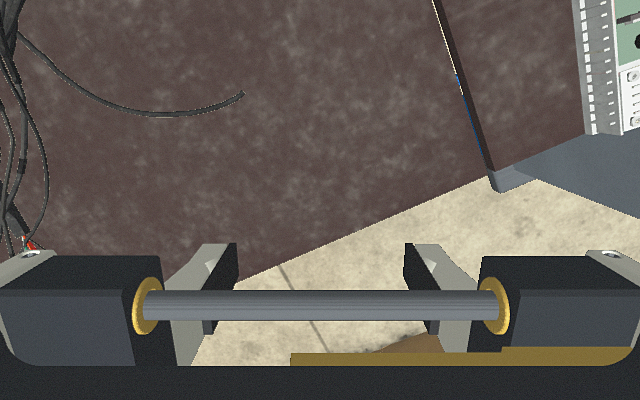

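The wrist view shows the open fingers at the bottom (rows 240–360) and the bench ahead. The yaw field is required, so I'm resending the move with it.

Request:
apply_moves([
  {"dp": [0.015,-0.034,0],"yaw": 0},
  {"dp": [0.03,-0.068,0],"yaw": 0},
  {"dp": [0.045,-0.102,0],"yaw": 0},
  {"dp": [0.06,-0.136,0],"yaw": 0},
  {"dp": [0.075,-0.17,0],"yaw": 0},
  {"dp": [0.09,-0.204,0],"yaw": 0},
  {"dp": [0.105,-0.238,0],"yaw": 0},
  {"dp": [0.12,-0.272,0],"yaw": 0},
  {"dp": [0.135,-0.306,0],"yaw": 0},
  {"dp": [0.15,-0.34,0],"yaw": 0},
  {"dp": [0.165,-0.374,0],"yaw": 0},
  {"dp": [0.18,-0.408,0],"yaw": 0},
  {"dp": [0.195,-0.442,0],"yaw": 0},
  {"dp": [0.21,-0.476,0],"yaw": 0},
  {"dp": [0.225,-0.51,0],"yaw": 0},
  {"dp": [0.24,-0.544,0],"yaw": 0},
  {"dp": [0.255,-0.578,0],"yaw": 0},
  {"dp": [0.27,-0.612,0],"yaw": 0},
  {"dp": [0.253,-0.64,0],"yaw": 0},
  {"dp": [0.253,-0.64,0],"yaw": 0},
], grip=-1, squeeze=50)

```text
time_s: 1.82
tcp_pos: [0.5384, -0.0333, 0.2477]
eef_rot: [179.9, 0.1, -25.4]
contact_force: [-1.5, 0.7, -0.3]
gripper_width: 0.0878
gripper_force: 0.0
```

Run:
```python
from h import *
s,c=wcap("w2");print(s["time_s"],s["tcp_pos"],s["eef_rot"],s["joints"],s["contact_force"])
```

```text
1.8167 [ 0.53840389 -0.03327993  0.24767333] [ 1.79897689e+02  1.32762711e-01 -2.54327901e+01] [ 1.72801532e+01  7.91186817e+00 -1.64061330e+01 -1.63094713e-02
 -6.58489488e+01  4.72938698e+01] [-1.53732797  0.66234348 -0.27378667]
```

View pics/w2.png

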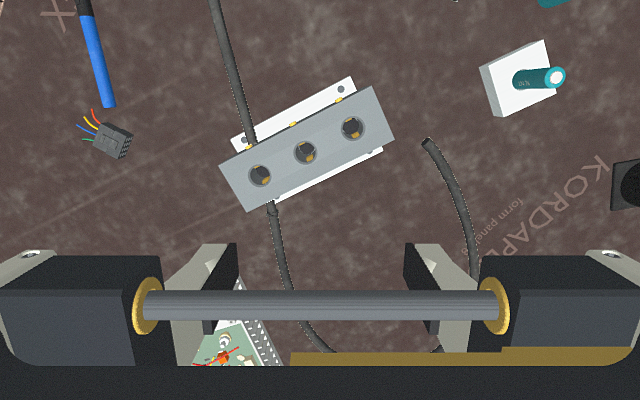

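The wrist view shows the block with wells at about (260,176), (306,152) and (353,127), and the cell top at (555,77), all in one frame. Next I measure them finely.

```bash
cat >> h.py <<'E'
def wells(c,pred):
    R=np.array(c["R"]);t=np.array(c["t"]);out=[]
    g=c["image"].astype(int);sat=g.max(2)-g.min(2);gr=g.mean(2)
    for p in pred:
        q=R@np.append(p,.056)+t;u=c["fx"]*q[0]/q[2]+c["cx"];v=c["fy"]*q[1]/q[2]+c["cy"];rr=c["fx"]*.0115/q[2]
        yy,xx=np.mgrid[:400,:640];m=((xx-u)**2+(yy-v)**2<(rr*1.35)**2)
        ref=np.median(gr[((xx-u)**2+(yy-v)**2<(rr*2)**2)&((xx-u)**2+(yy-v)**2>(rr*1.5)**2)])
        d=m&((abs(gr-ref)>14)|(sat>30));cs,_=cv2.findContours(d.astype(np.uint8),0,1)
        if not cs: continue
        k=cv2.convexHull(max(cs,key=cv2.contourArea));e=cv2.fitEllipse(k)
        out.append((np.round(e[0],1),np.round(e[1],1),round(2*rr/.0115*.01,1),ray(c,*e[0],.056).round(4)))
    return out
E
python3 - <<'E'
from h import *
t=load("w2.npz")
for o in wells(t,[(.5685,.0199),(.57,-.0322),(.5715,-.0838)]):print(o)
h=cv2.cvtColor(t["image"],cv2.COLOR_RGB2HSV)
w=(h[...,1]<60)&(h[...,2]>170);w[:,:540]=0;w[:,575:]=0;w[:60]=0;w[95:]=0
for a,b in cc(w):print(a,b,ray(t,*b,.072).round(4))
teal=(h[...,0]>80)&(h[...,0]<100)&(h[...,1]>70)
for a,b in cc(teal):print("teal",a,b)
# stand centre: quad of white
s=(h[...,1]<40)&(h[...,2]>150);s[:,:470]=0;s[:,580:]=0;s[:30]=0;s[125:]=0
hh=cv2.convexHull(np.argwhere(s|w)[:,::-1].astype(np.int32));print(cv2.approxPolyDP(hh,5,True).reshape(-1,2))
E
```

```text
(array([259.2, 175.4]), array([22.4, 24.1]), np.float64(19.8), array([0.5674, 0.0204, 0.056 ]))
(array([304.9, 152.2]), array([23.8, 24.2]), np.float64(20.2), array([ 0.5687, -0.0318,  0.056 ]))
(array([352.6, 128. ]), array([24.2, 25.1]), np.float64(20.7), array([ 0.57 , -0.084,  0.056]))
(np.int32(540), np.int32(60), np.int32(10), np.int32(9), np.int32(77)) [544.21  63.66] [ 0.551  -0.2563  0.072 ]
(np.int32(550), np.int32(71), np.int32(13), np.int32(13), np.int32(128)) [555.66  76.95] [ 0.5359 -0.2628  0.072 ]
(np.int32(540), np.int32(88), np.int32(17), np.int32(7), np.int32(106)) [547.66  91.15] [ 0.5271 -0.2536  0.072 ]
teal (np.int32(537), np.int32(0), np.int32(33), np.int32(8), np.int32(167)) [550.25   2.62]
teal (np.int32(512), np.int32(66), np.int32(54), np.int32(23), np.int32(821)) [537.01  77.82]
[[562  76]
 [556  93]
 [500 116]
 [493 114]
 [479  67]
 [543  39]]
```

Request:
apply_moves([
  {"dp": [0,-0.03,0],"yaw": 0},
  {"dp": [0,-0.065,0],"yaw": 0},
  {"dp": [0,-0.1,0],"yaw": 0},
  {"dp": [0,-0.135,-0.02],"yaw": 0},
  {"dp": [0,-0.17,-0.04],"yaw": 0},
  {"dp": [-0.002,-0.2,-0.06],"yaw": 0},
  {"dp": [-0.004,-0.22,-0.08],"yaw": 0},
  {"dp": [-0.004,-0.233,-0.1],"yaw": 0},
  {"dp": [-0.004,-0.233,-0.115],"yaw": 0},
  {"dp": [-0.004,-0.233,-0.115],"yaw": 0},
  {"dp": [-0.004,-0.233,-0.115],"yaw": 0},
  {"dp": [-0.004,-0.233,-0.115],"yaw": 0},
])

```text
time_s: 2.87
tcp_pos: [0.5372, -0.2618, 0.1346]
eef_rot: [-180.0, -0.1, -25.1]
contact_force: [0.4, 0.5, -0.4]
gripper_width: 0.0877
gripper_force: 0.0
```

Run:
```python
from h import *
s,t=wcap("w3");print(s["time_s"],s["tcp_pos"],s["eef_rot"],s["contact_force"])
h=cv2.cvtColor(t["image"],cv2.COLOR_RGB2HSV)
w=(h[...,1]<60)&(h[...,2]>170)
for a,b in cc(w,100):print([int(x) for x in a],b,ray(t,*b,.072).round(4))
teal=(h[...,0]>80)&(h[...,0]<100)&(h[...,1]>70)
for a,b in cc(teal):print("teal",[int(x) for x in a],b)
```

```text
2.8667 [ 0.5372495  -0.26178416  0.13459471] [-1.79998225e+02 -6.74039391e-02 -2.51313974e+01] [ 0.36497822  0.50931921 -0.42605033]
[353, 83, 29, 31, 700] [366.89  97.55] [ 0.5987 -0.3208  0.072 ]
[273, 155, 95, 94, 3853] [320.5  198.85] [ 0.5548 -0.2709  0.072 ]
[1, 193, 122, 68, 2280] [ 63.83 227.75] [ 0.6074 -0.1121  0.072 ]
[313, 223, 17, 16, 202] [320.7  230.22] [ 0.5354 -0.262   0.072 ]
[53, 230, 58, 25, 743] [ 83.59 245.57] [ 0.5917 -0.1158  0.072 ]
[422, 258, 15, 16, 108] [429.65 264.  ] [ 0.4822 -0.3178  0.072 ]
teal [336, 72, 56, 52, 1496] [363.27  96.75]
teal [307, 193, 28, 50, 931] [320.5  215.39]
```

View pics/w3.png

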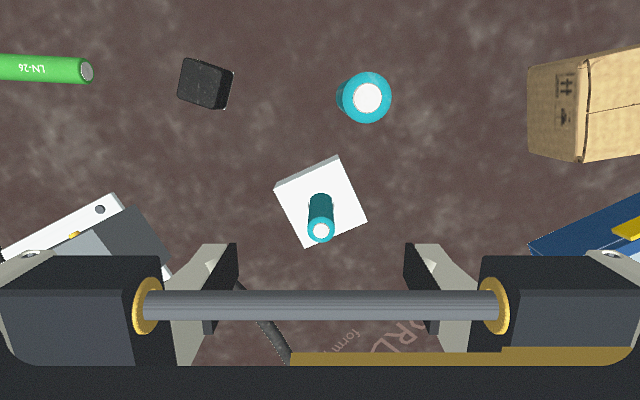

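The cell top is at (321,230), centred between the fingers. The big cylinder at (367,97) stands clear ahead. I'll descend so that the fingertips reach 45 mm above the cell's foot.

Request:
apply_moves([
  {"dp": [-0.001,0,-0.015],"yaw": 0},
  {"dp": [-0.001,0,-0.03],"yaw": 0},
  {"dp": [-0.001,0,-0.045],"yaw": 0},
  {"dp": [-0.001,0,-0.055],"yaw": 0},
  {"dp": [-0.001,0,-0.06],"yaw": 0},
  {"dp": [-0.001,0,-0.06],"yaw": 0},
  {"dp": [-0.001,0,-0.06],"yaw": 0},
  {"dp": [-0.001,0,-0.06],"yaw": 0},
])

```text
time_s: 3.58
tcp_pos: [0.5361, -0.2623, 0.0746]
eef_rot: [-180.0, -0.1, -25.2]
contact_force: [0.6, 0.6, -0.7]
gripper_width: 0.0873
gripper_force: 0.0
```

Request:
apply_moves([
  {"dp": [0,0,0],"yaw": 0},
  {"dp": [0,0,0],"yaw": 0},
  {"dp": [0,0,0],"yaw": 0},
  {"dp": [0,0,0],"yaw": 0},
  {"dp": [0,0,0],"yaw": 0},
  {"dp": [0,0,0],"yaw": 0},
  {"dp": [0,0,0],"yaw": 0},
  {"dp": [0,0,0],"yaw": 0},
  {"dp": [0,0,0],"yaw": 0},
  {"dp": [0,0,0],"yaw": 0},
  {"dp": [0,0,0],"yaw": 0},
  {"dp": [0,0,0],"yaw": 0},
], grip=1, squeeze=45)

```text
time_s: 4.58
tcp_pos: [0.5354, -0.2623, 0.0735]
eef_rot: [180.0, 0.0, -25.2]
contact_force: [0.2, -0.1, -0.2]
gripper_width: 0.0166
gripper_force: 45.0
```

Run:
```python
from h import *
s,t=wcap("w4");print(s)
h=cv2.cvtColor(t["image"],cv2.COLOR_RGB2HSV)
teal=(h[...,0]>80)&(h[...,0]<100)&(h[...,1]>70)
for a,b in cc(teal):print("teal",[int(x) for x in a],b)
```

```text
{'time_s': 4.5833, 'joints': array([-7.33232125e+00,  2.27698645e+01, -2.15572438e+01,  1.62691755e-03,
       -4.56771645e+01,  7.21340476e+01]), 'qd': array([-0.07251266,  0.08897319,  0.021943  ,  0.0688044 , -0.029369  ,
       -0.08504067]), 'joint_torque': array([ 7.37248524e-02, -5.43796957e+01,  2.24732530e+01,  5.25169149e+00,
        9.55671282e-02, -3.56135865e-05]), 'tcp_pos': array([ 0.53536181, -0.26227706,  0.07353604]), 'eef_rot': array([ 1.79997581e+02,  3.70977641e-03, -2.51971370e+01]), 'contact_force': array([ 0.24696062, -0.13520634, -0.23419238]), 'moment': array([-0.02752629,  0.02543434,  0.02900782]), 'gripper_force': 44.96877283556387, 'gripper_width': 0.01657477954567257}
teal [338, 55, 87, 79, 3422] [380.64  93.14]
teal [302, 219, 38, 72, 1906] [319.86 252.32]
```

Request:
apply_moves([
  {"dp": [0,0,0.005],"yaw": 0},
  {"dp": [0,0,0.015],"yaw": 0},
  {"dp": [0,0,0.03],"yaw": 0},
  {"dp": [0,0,0.05],"yaw": 0},
  {"dp": [0,0,0.075],"yaw": 0},
  {"dp": [0,0,0.095],"yaw": 0},
  {"dp": [0.003,0.02,0.1],"yaw": 0},
  {"dp": [0.009,0.045,0.1],"yaw": 0},
  {"dp": [0.015,0.075,0.1],"yaw": 0},
  {"dp": [0.021,0.105,0.1],"yaw": 0},
  {"dp": [0.027,0.135,0.1],"yaw": 0},
  {"dp": [0.031,0.16,0.1],"yaw": 0},
  {"dp": [0.0335,0.172,0.1],"yaw": 0},
  {"dp": [0.0345,0.178,0.1],"yaw": 0},
  {"dp": [0.0345,0.178,0.1],"yaw": 0},
  {"dp": [0.0345,0.178,0.1],"yaw": 0},
  {"dp": [0.0345,0.178,0.1],"yaw": 0},
])

```text
time_s: 6.05
tcp_pos: [0.5696, -0.0852, 0.1737]
eef_rot: [180.0, 0.0, -25.2]
contact_force: [-0.7, 0.1, -0.5]
gripper_width: 0.0175
gripper_force: 45.0
```

Run:
```python
from h import *
from plant import cams
s,t=wcap("w5");print(s["time_s"],s["tcp_pos"],s["eef_rot"],s["contact_force"],s["gripper_width"])
c=cams.capture("top");np.savez("top5.npz",**c)
c2=cams.capture("scene");np.savez("scene5.npz",**c2)
a=cv2.resize(c2["image"][150:250,240:340],None,fx=4,fy=4,interpolation=2)
w=cv2.resize(t["image"][60:310,220:420],(320,400),interpolation=2)
cv2.imwrite("pics/c5.png",np.hstack([a,w])[:,:,::-1])
for o in wells(t,[(.5675,.0204),(.5685,-.0318),(.57,-.084)]):print(o)
```

```text
6.05 [ 0.56963233 -0.08523081  0.17365778] [ 1.79990427e+02  6.44427467e-03 -2.52487800e+01] [-0.73727995  0.08451672 -0.50754033] 0.0174913208750903
(array([208. , 257.1]), array([29.7, 35.4]), np.float64(23.6), array([0.5649, 0.0218, 0.056 ]))
(array([261.4, 228.9]), array([26.4, 28.9]), np.float64(24.2), array([ 0.5685, -0.0316,  0.056 ]))
(array([318.2, 204.5]), array([30.1, 34. ]), np.float64(24.9), array([ 0.5677, -0.0832,  0.056 ]))
```

View pics/c5.png

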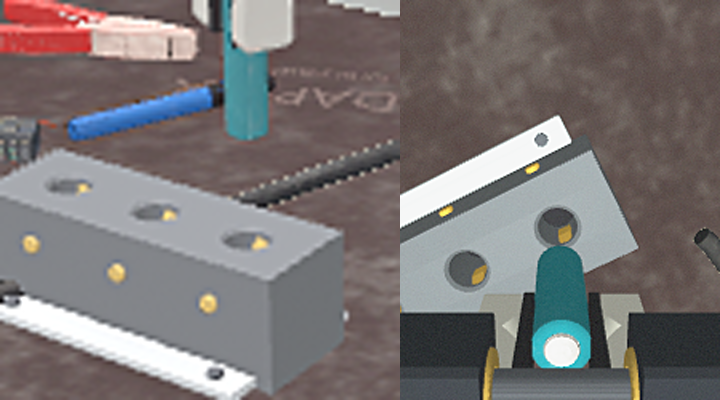

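The cell hangs upright over the -y end well. In the wrist crop the well is just beyond the foot's edge, at about full-frame (318,204). I'll check the foot's position in the grip from its far edge and the cap.

Run:
```python
from h import *
t=load("w5.npz");tcp=np.array([.56963,-.08523,.17366]);Rz=Ro.from_euler("z",-25.25,degrees=True).as_matrix()
h=cv2.cvtColor(t["image"],cv2.COLOR_RGB2HSV)
teal=(h[...,0]>80)&(h[...,0]<100)&(h[...,1]>70);teal[:,:290]=0;teal[:,350:]=0;teal[:205]=0
print(cc(teal))
for r in range(208,285,6):
    x=np.where(teal[r])[0]; print(r,(x.min(),x.max()) if len(x) else None)
w=(h[...,1]<60)&(h[...,2]>200);w[:,:295]=0;w[:,345:]=0;w[:260]=0;w[300:]=0
b=cc(w)[0][1] if cc(w) else None;print(cc(w))
def rel(p):return (Rz.T@(p-tcp))*1000
if b is not None: print("cap rel tool(mm)",rel(ray(t,*b,.172)).round(1))
c=np.where(teal[:,320])[0].min();print(c,"foot far edge rel",rel(ray(t,320,c-.5,.1072)).round(1))
```

```text
[((np.int32(302), np.int32(213), np.int32(38), np.int32(78), np.int32(2051)), array([320.  , 250.04]))]
208 None
214 (np.int64(314), np.int64(324))
220 (np.int64(308), np.int64(331))
226 (np.int64(306), np.int64(333))
232 (np.int64(305), np.int64(334))
238 (np.int64(305), np.int64(335))
244 (np.int64(304), np.int64(335))
250 (np.int64(304), np.int64(337))
256 (np.int64(304), np.int64(337))
262 (np.int64(303), np.int64(338))
268 (np.int64(303), np.int64(338))
274 (np.int64(302), np.int64(339))
280 (np.int64(302), np.int64(339))
[((np.int32(310), np.int32(269), np.int32(22), np.int32(20), np.int32(334)), array([320.25, 278.97]))]
cap rel tool(mm) [-0.7 -0.7 -1.7]
214 foot far edge rel [  8.5  -0.5 -66.5]
```

Request:
apply_moves([
  {"dp": [0.001,0.0018,-0.01],"yaw": 0},
  {"dp": [0.001,0.0018,-0.025],"yaw": 0},
  {"dp": [0.001,0.0018,-0.037],"yaw": 0},
  {"dp": [0.001,0.0018,-0.045],"yaw": 0},
  {"dp": [0.001,0.0018,-0.048],"yaw": 0},
  {"dp": [0.001,0.0018,-0.048],"yaw": 0},
  {"dp": [0.001,0.0018,-0.048],"yaw": 0},
  {"dp": [0.001,0.0018,-0.048],"yaw": 0},
  {"dp": [0.001,0.0018,-0.048],"yaw": 0},
  {"dp": [0.001,0.0018,-0.048],"yaw": 0},
])

```text
time_s: 7.03
tcp_pos: [0.5712, -0.0824, 0.1261]
eef_rot: [-180.0, -0.0, -25.2]
contact_force: [-0.1, 0.4, -0.8]
gripper_width: 0.0171
gripper_force: 45.0
```

Run:
```python
from h import *
s,t=wcap("w6");print(s["time_s"],s["tcp_pos"],s["eef_rot"],s["contact_force"])
from plant import cams
c=cams.capture("scene");a=cv2.resize(c["image"][150:250,240:340],None,fx=4,fy=4,interpolation=2)
w=cv2.resize(t["image"][160:310,260:380],(320,400),interpolation=2)
cv2.imwrite("pics/c6.png",np.hstack([a,w])[:,:,::-1])
```

```text
7.0333 [ 0.57119941 -0.08240153  0.12614616] [-1.79965884e+02 -4.98022411e-02 -2.51963739e+01] [-0.05414019  0.40075056 -0.75216165]
```

View pics/c6.png

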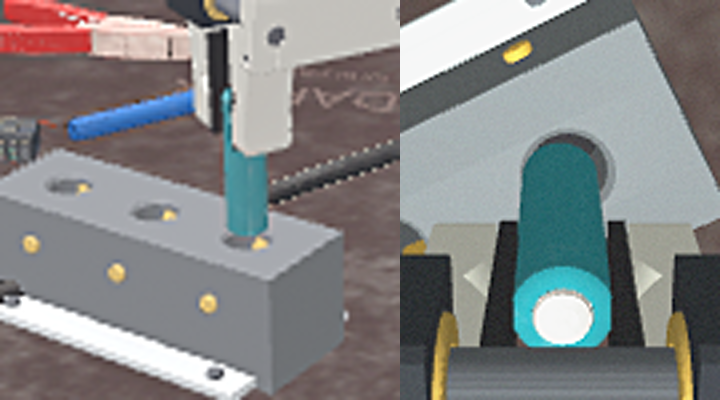

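The foot is just above the mouth. In the crop the rim is centred about 1.5 mm to the right of the cell, which is toward tool +y. I'll correct for that and descend gently.

Request:
apply_moves([
  {"dp": [-0.0006,-0.0014,0],"yaw": 0},
  {"dp": [-0.0006,-0.0014,0],"yaw": 0},
  {"dp": [-0.0006,-0.0014,0],"yaw": 0},
  {"dp": [-0.0006,-0.0014,-0.001],"yaw": 0},
  {"dp": [-0.0006,-0.0014,-0.002],"yaw": 0},
  {"dp": [-0.0006,-0.0014,-0.0025],"yaw": 0},
  {"dp": [-0.0006,-0.0014,-0.003],"yaw": 0},
  {"dp": [-0.0006,-0.0014,-0.0035],"yaw": 0},
  {"dp": [-0.0006,-0.0014,-0.004],"yaw": 0},
  {"dp": [-0.0006,-0.0014,-0.0045],"yaw": 0},
  {"dp": [-0.0006,-0.0014,-0.005],"yaw": 0},
  {"dp": [-0.0006,-0.0014,-0.005],"yaw": 0},
  {"dp": [-0.0006,-0.0014,-0.005],"yaw": 0},
])

```text
time_s: 8.22
tcp_pos: [0.5703, -0.0839, 0.1205]
eef_rot: [180.0, 0.0, -25.2]
contact_force: [0.1, -0.5, 0.6]
gripper_width: 0.0169
gripper_force: 45.0
```

Request:
apply_moves([
  {"dp": [0,0,-0.0007],"yaw": 0},
  {"dp": [0,0,-0.0014],"yaw": 0},
  {"dp": [0,0,-0.0021],"yaw": 0},
  {"dp": [0,0,-0.0028],"yaw": 0},
  {"dp": [0,0,-0.0035],"yaw": 0},
  {"dp": [0,0,-0.004],"yaw": 0},
  {"dp": [0,0,-0.0045],"yaw": 0},
  {"dp": [0,0,-0.005],"yaw": 0},
  {"dp": [0,0,-0.005],"yaw": 0},
])

```text
time_s: 8.97
tcp_pos: [0.5702, -0.0839, 0.1154]
eef_rot: [180.0, 0.0, -25.2]
contact_force: [-0.3, -0.3, -0.5]
gripper_width: 0.0172
gripper_force: 45.0
```

Request:
apply_moves([
  {"dp": [0,0,-0.0008],"yaw": 0},
  {"dp": [0,0,-0.0016],"yaw": 0},
  {"dp": [0,0,-0.0024],"yaw": 0},
  {"dp": [0,0,-0.0032],"yaw": 0},
  {"dp": [0,0,-0.004],"yaw": 0},
  {"dp": [0,0,-0.0045],"yaw": 0},
  {"dp": [0,0,-0.005],"yaw": 0},
  {"dp": [0,0,-0.0055],"yaw": 0},
  {"dp": [0,0,-0.006],"yaw": 0},
])

```text
time_s: 9.72
tcp_pos: [0.5706, -0.0839, 0.1099]
eef_rot: [-180.0, -0.0, -25.2]
contact_force: [-1.2, 0.4, 4.8]
gripper_width: 0.0167
gripper_force: 45.0
```

Request:
apply_moves([
  {"dp": [0,0,-0.0008],"yaw": 0},
  {"dp": [0,0,-0.0016],"yaw": 0},
  {"dp": [0,0,-0.0024],"yaw": 0},
  {"dp": [0,0,-0.0032],"yaw": 0},
  {"dp": [0,0,-0.004],"yaw": 0},
  {"dp": [0,0,-0.0045],"yaw": 0},
  {"dp": [0,0,-0.005],"yaw": 0},
])

```text
time_s: 10.3
tcp_pos: [0.5703, -0.0838, 0.1045]
eef_rot: [180.0, -0.0, -25.2]
contact_force: [-0.4, 0.2, 3.8]
gripper_width: 0.0176
gripper_force: 45.0
```

Request:
apply_moves([
  {"dp": [0,0,-0.001],"yaw": 0},
  {"dp": [0,0,-0.002],"yaw": 0},
  {"dp": [0,0,-0.003],"yaw": 0},
  {"dp": [0,0,-0.004],"yaw": 0},
  {"dp": [0,0,-0.005],"yaw": 0},
  {"dp": [0,0,-0.006],"yaw": 0},
  {"dp": [0,0,-0.007],"yaw": 0},
  {"dp": [0,0,-0.008],"yaw": 0},
])

```text
time_s: 10.97
tcp_pos: [0.5703, -0.0839, 0.0965]
eef_rot: [180.0, 0.0, -25.2]
contact_force: [-0.3, 0.4, 3.5]
gripper_width: 0.0175
gripper_force: 45.0
```

Request:
apply_moves([
  {"dp": [0,0,-0.0005],"yaw": 0},
  {"dp": [0,0,-0.001],"yaw": 0},
  {"dp": [0,0,-0.0015],"yaw": 0},
  {"dp": [0,0,-0.002],"yaw": 0},
  {"dp": [0,0,-0.0025],"yaw": 0},
  {"dp": [0,0,-0.003],"yaw": 0},
  {"dp": [0,0,-0.0035],"yaw": 0},
  {"dp": [0,0,-0.0035],"yaw": 0},
])

```text
time_s: 11.63
tcp_pos: [0.5703, -0.0839, 0.093]
eef_rot: [180.0, 0.0, -25.2]
contact_force: [-0.5, -0.7, 3.5]
gripper_width: 0.017
gripper_force: 45.0
```

Request:
apply_moves([
  {"dp": [0,0,-0.0005],"yaw": 0},
  {"dp": [0,0,-0.001],"yaw": 0},
  {"dp": [0,0,-0.0015],"yaw": 0},
  {"dp": [0,0,-0.0015],"yaw": 0},
  {"dp": [0,0,-0.0015],"yaw": 0},
])

```text
time_s: 12.05
tcp_pos: [0.5705, -0.0839, 0.0919]
eef_rot: [-180.0, -0.0, -25.2]
contact_force: [-1.9, -0.8, 5.7]
gripper_width: 0.0174
gripper_force: 45.0
```

Request:
apply_moves([
  {"dp": [0,0,-0.0005],"yaw": 0},
  {"dp": [0,0,-0.001],"yaw": 0},
  {"dp": [0,0,-0.001],"yaw": 0},
  {"dp": [0,0,-0.001],"yaw": 0},
])

```text
time_s: 12.38
tcp_pos: [0.5706, -0.0839, 0.0911]
eef_rot: [-180.0, -0.0, -25.2]
contact_force: [-1.7, -0.2, 7.8]
gripper_width: 0.017
gripper_force: 45.0
```

The force rises at 2.5 N/mm from about 30 mm, so this well is blocked. I'll withdraw straight up and go to the middle well.

Request:
apply_moves([
  {"dp": [0,0,0.001],"yaw": 0},
  {"dp": [0,0,0.003],"yaw": 0},
  {"dp": [0,0,0.006],"yaw": 0},
  {"dp": [0,0,0.009],"yaw": 0},
  {"dp": [0,0,0.012],"yaw": 0},
  {"dp": [0,0,0.015],"yaw": 0},
  {"dp": [0,0,0.018],"yaw": 0},
  {"dp": [0,0,0.021],"yaw": 0},
  {"dp": [0,0,0.024],"yaw": 0},
  {"dp": [0,0,0.027],"yaw": 0},
  {"dp": [0,0,0.03],"yaw": 0},
  {"dp": [0,0,0.034],"yaw": 0},
  {"dp": [0,0,0.037],"yaw": 0},
  {"dp": [0,0,0.04],"yaw": 0},
  {"dp": [0,0,0.04],"yaw": 0},
  {"dp": [0,0,0.04],"yaw": 0},
])

```text
time_s: 13.72
tcp_pos: [0.5705, -0.0839, 0.1308]
eef_rot: [-180.0, -0.0, -25.2]
contact_force: [-0.2, -0.2, -1.9]
gripper_width: 0.0175
gripper_force: 45.0
```

Request:
apply_moves([
  {"dp": [-0.0003,0.01,0],"yaw": 0},
  {"dp": [-0.0006,0.025,0],"yaw": 0},
  {"dp": [-0.0009,0.04,0],"yaw": 0},
  {"dp": [-0.0013,0.049,0],"yaw": 0},
  {"dp": [-0.0013,0.052,0],"yaw": 0},
  {"dp": [-0.0013,0.052,0],"yaw": 0},
  {"dp": [-0.0013,0.052,0],"yaw": 0},
  {"dp": [-0.0013,0.052,0],"yaw": 0},
  {"dp": [-0.0013,0.052,0],"yaw": 0},
  {"dp": [-0.0013,0.052,0],"yaw": 0},
])

```text
time_s: 14.55
tcp_pos: [0.569, -0.0324, 0.1305]
eef_rot: [180.0, 0.0, -25.2]
contact_force: [-0.1, -0.4, -0.6]
gripper_width: 0.0173
gripper_force: 45.0
```

Run:
```python
from h import *
s,t=wcap("w7");print(s["time_s"],s["tcp_pos"],s["eef_rot"],s["contact_force"])
from plant import cams
c=cams.capture("scene");a=cv2.resize(c["image"][150:250,220:320],None,fx=4,fy=4,interpolation=2)
w=cv2.resize(t["image"][160:310,260:380],(320,400),interpolation=2)
cv2.imwrite("pics/c7.png",np.hstack([a,w])[:,:,::-1])
h=cv2.cvtColor(t["image"],cv2.COLOR_RGB2HSV)
teal=(h[...,0]>80)&(h[...,0]<100)&(h[...,1]>70);teal[:,:290]=0;teal[:,350:]=0;teal[:205]=0
print(cc(teal))
```

```text
14.55 [ 0.56898167 -0.03235546  0.13052412] [ 1.79995740e+02  1.66011615e-03 -2.52381278e+01] [-0.1332952  -0.35018668 -0.60868286]
[((np.int32(302), np.int32(213), np.int32(38), np.int32(78), np.int32(2053)), array([319.99, 250.04]))]
```

View pics/c7.png

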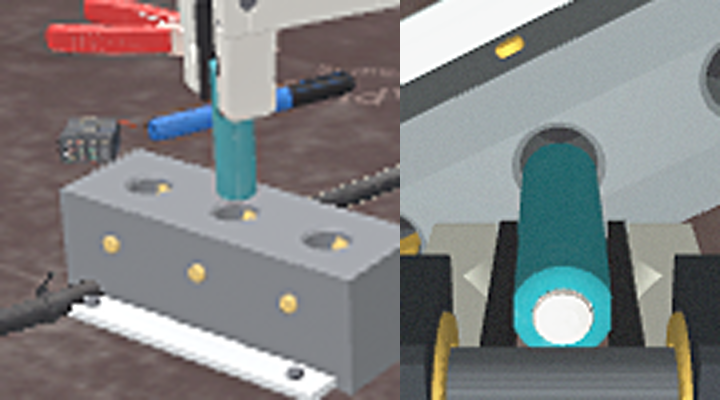

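The foot is now centred over the middle well within about 0.5 mm, and the cell has not slipped in the grip. I descend gently.

Request:
apply_moves([
  {"dp": [0,0.0003,-0.002],"yaw": 0},
  {"dp": [0,0.0003,-0.004],"yaw": 0},
  {"dp": [0,0.0003,-0.006],"yaw": 0},
  {"dp": [0,0.0003,-0.007],"yaw": 0},
  {"dp": [0,0.0003,-0.0075],"yaw": 0},
  {"dp": [0,0.0003,-0.008],"yaw": 0},
  {"dp": [0,0.0003,-0.0085],"yaw": 0},
  {"dp": [0,0.0003,-0.009],"yaw": 0},
  {"dp": [0,0.0003,-0.0095],"yaw": 0},
  {"dp": [0,0.0003,-0.01],"yaw": 0},
  {"dp": [0,0.0003,-0.0105],"yaw": 0},
  {"dp": [0,0.0003,-0.0105],"yaw": 0},
])

```text
time_s: 15.65
tcp_pos: [0.569, -0.0316, 0.12]
eef_rot: [180.0, 0.0, -25.2]
contact_force: [0.1, -0.1, -0.6]
gripper_width: 0.017
gripper_force: 45.0
```

Request:
apply_moves([
  {"dp": [0,0,-0.0008],"yaw": 0},
  {"dp": [0,0,-0.0016],"yaw": 0},
  {"dp": [0,0,-0.0024],"yaw": 0},
  {"dp": [0,0,-0.0032],"yaw": 0},
  {"dp": [0,0,-0.004],"yaw": 0},
  {"dp": [0,0,-0.0048],"yaw": 0},
  {"dp": [0,0,-0.005],"yaw": 0},
])

```text
time_s: 16.23
tcp_pos: [0.5689, -0.0316, 0.1149]
eef_rot: [180.0, 0.0, -25.2]
contact_force: [-0.3, -0.2, -0.1]
gripper_width: 0.017
gripper_force: 45.0
```

Request:
apply_moves([
  {"dp": [0,0,-0.0008],"yaw": 0},
  {"dp": [0,0,-0.0016],"yaw": 0},
  {"dp": [0,0,-0.0024],"yaw": 0},
  {"dp": [0,0,-0.0032],"yaw": 0},
  {"dp": [0,0,-0.004],"yaw": 0},
  {"dp": [0,0,-0.0048],"yaw": 0},
  {"dp": [0,0,-0.0056],"yaw": 0},
])

```text
time_s: 16.82
tcp_pos: [0.5693, -0.0316, 0.1098]
eef_rot: [-180.0, -0.0, -25.2]
contact_force: [-1.7, 0.7, 5.9]
gripper_width: 0.017
gripper_force: 45.0
```

Request:
apply_moves([
  {"dp": [0,0,-0.0008],"yaw": 0},
  {"dp": [0,0,-0.0016],"yaw": 0},
  {"dp": [0,0,-0.0024],"yaw": 0},
  {"dp": [0,0,-0.0032],"yaw": 0},
  {"dp": [0,0,-0.004],"yaw": 0},
  {"dp": [0,0,-0.005],"yaw": 0},
  {"dp": [0,0,-0.006],"yaw": 0},
  {"dp": [0,0,-0.007],"yaw": 0},
  {"dp": [0,0,-0.008],"yaw": 0},
  {"dp": [0,0,-0.009],"yaw": 0},
  {"dp": [0,0,-0.01],"yaw": 0},
  {"dp": [0,0,-0.011],"yaw": 0},
  {"dp": [0,0,-0.012],"yaw": 0},
  {"dp": [0,0,-0.0125],"yaw": 0},
])

```text
time_s: 17.98
tcp_pos: [0.569, -0.0316, 0.0968]
eef_rot: [180.0, 0.0, -25.2]
contact_force: [-1.2, -0.2, 3.5]
gripper_width: 0.0172
gripper_force: 45.0
```

Request:
apply_moves([
  {"dp": [0,0,-0.0005],"yaw": 0},
  {"dp": [0,0,-0.001],"yaw": 0},
  {"dp": [0,0,-0.0015],"yaw": 0},
  {"dp": [0,0,-0.002],"yaw": 0},
  {"dp": [0,0,-0.0025],"yaw": 0},
  {"dp": [0,0,-0.003],"yaw": 0},
  {"dp": [0,0,-0.003],"yaw": 0},
  {"dp": [0,0,-0.003],"yaw": 0},
])

```text
time_s: 18.65
tcp_pos: [0.5689, -0.0316, 0.0938]
eef_rot: [180.0, 0.0, -25.2]
contact_force: [-1.3, -0.4, 2.0]
gripper_width: 0.017
gripper_force: 45.0
```

Request:
apply_moves([
  {"dp": [0,0,-0.0005],"yaw": 0},
  {"dp": [0,0,-0.001],"yaw": 0},
  {"dp": [0,0,-0.0015],"yaw": 0},
  {"dp": [0,0,-0.002],"yaw": 0},
  {"dp": [0,0,-0.0025],"yaw": 0},
  {"dp": [0,0,-0.0025],"yaw": 0},
  {"dp": [0,0,-0.0025],"yaw": 0},
])

```text
time_s: 19.23
tcp_pos: [0.569, -0.0316, 0.0914]
eef_rot: [180.0, 0.0, -25.2]
contact_force: [0.9, 0.7, 2.2]
gripper_width: 0.0171
gripper_force: 45.0
```

Request:
apply_moves([
  {"dp": [0,0,-0.0005],"yaw": 0},
  {"dp": [0,0,-0.001],"yaw": 0},
  {"dp": [0,0,-0.0015],"yaw": 0},
  {"dp": [0,0,-0.0015],"yaw": 0},
  {"dp": [0,0,-0.0015],"yaw": 0},
])

```text
time_s: 19.65
tcp_pos: [0.5689, -0.0316, 0.0899]
eef_rot: [180.0, 0.0, -25.2]
contact_force: [-0.1, -0.7, 2.3]
gripper_width: 0.0171
gripper_force: 45.0
```

This well is clear, with only 2.3 N at 32.6 mm. I go on down to near the bottom.

Request:
apply_moves([
  {"dp": [0,0,-0.001],"yaw": 0},
  {"dp": [0,0,-0.002],"yaw": 0},
  {"dp": [0,0,-0.003],"yaw": 0},
  {"dp": [0,0,-0.004],"yaw": 0},
  {"dp": [0,0,-0.005],"yaw": 0},
  {"dp": [0,0,-0.006],"yaw": 0},
  {"dp": [0,0,-0.0065],"yaw": 0},
  {"dp": [0,0,-0.007],"yaw": 0},
  {"dp": [0,0,-0.007],"yaw": 0},
])

```text
time_s: 20.4
tcp_pos: [0.5689, -0.0316, 0.0828]
eef_rot: [180.0, 0.0, -25.2]
contact_force: [0.1, 0.6, 2.3]
gripper_width: 0.0173
gripper_force: 45.0
```

Request:
apply_moves([
  {"dp": [0,0,-0.0005],"yaw": 0},
  {"dp": [0,0,-0.001],"yaw": 0},
  {"dp": [0,0,-0.001],"yaw": 0},
  {"dp": [0,0,-0.001],"yaw": 0},
])

```text
time_s: 20.73
tcp_pos: [0.5689, -0.0316, 0.0819]
eef_rot: [180.0, 0.0, -25.2]
contact_force: [0.3, -0.1, 2.3]
gripper_width: 0.0172
gripper_force: 45.0
```

Request:
apply_moves([
  {"dp": [0,0,-0.0005],"yaw": 0},
  {"dp": [0,0,-0.001],"yaw": 0},
  {"dp": [0,0,-0.0015],"yaw": 0},
  {"dp": [0,0,-0.0015],"yaw": 0},
  {"dp": [0,0,-0.0015],"yaw": 0},
])

```text
time_s: 21.15
tcp_pos: [0.5691, -0.0315, 0.0805]
eef_rot: [-180.0, -0.0, -25.2]
contact_force: [-1.6, 0.7, 4.7]
gripper_width: 0.0169
gripper_force: 45.0
```

Request:
apply_moves([
  {"dp": [0,0,-0.0005],"yaw": 0},
  {"dp": [0,0,-0.0008],"yaw": 0},
  {"dp": [0,0,-0.0008],"yaw": 0},
  {"dp": [0,0,-0.0008],"yaw": 0},
])

```text
time_s: 21.48
tcp_pos: [0.5691, -0.0316, 0.0799]
eef_rot: [-180.0, -0.0, -25.2]
contact_force: [-0.3, 1.0, 6.2]
gripper_width: 0.0169
gripper_force: 45.0
```

It bears, with the force rising at 2.5 N/mm past 41 mm. I release and raise.

Request:
apply_moves([
  {"dp": [0,0,0],"yaw": 0},
  {"dp": [0,0,0],"yaw": 0},
  {"dp": [0,0,0],"yaw": 0},
  {"dp": [0,0,0],"yaw": 0},
  {"dp": [0,0,0],"yaw": 0},
  {"dp": [0,0,0],"yaw": 0},
  {"dp": [0,0,0],"yaw": 0},
  {"dp": [0,0,0],"yaw": 0},
  {"dp": [0,0,0],"yaw": 0},
  {"dp": [0,0,0],"yaw": 0},
], grip=-1)

```text
time_s: 22.32
tcp_pos: [0.569, -0.0315, 0.0797]
eef_rot: [180.0, 0.0, -25.2]
contact_force: [0.1, 0.9, 0.2]
gripper_width: 0.078
gripper_force: 0.0
```

Request:
apply_moves([
  {"dp": [0,0,0.005],"yaw": 0},
  {"dp": [0,0,0.015],"yaw": 0},
  {"dp": [0,0,0.03],"yaw": 0},
  {"dp": [0,0,0.05],"yaw": 0},
  {"dp": [0,0,0.075],"yaw": 0},
  {"dp": [0,0,0.1],"yaw": 0},
  {"dp": [0,0,0.12],"yaw": 0},
  {"dp": [0,0,0.13],"yaw": 0},
  {"dp": [0,0,0.13],"yaw": 0},
  {"dp": [0,0,0.13],"yaw": 0},
])

```text
time_s: 23.15
tcp_pos: [0.5689, -0.0315, 0.2101]
eef_rot: [-179.9, -0.0, -25.2]
contact_force: [0.7, 0.5, -0.4]
gripper_width: 0.0873
gripper_force: 0.0
```

Run:
```python
from h import *
s,t=wcap("w8");print(s["time_s"],s["tcp_pos"],s["contact_force"],s["gripper_width"])
from plant import cams
c=cams.capture("scene");np.savez("scene8.npz",**c)
a=cv2.resize(c["image"][165:265,220:320],None,fx=4,fy=4,interpolation=2)
w=cv2.resize(t["image"][100:310,236:404],(320,400),interpolation=2)
cv2.imwrite("pics/c8.png",np.hstack([a,w])[:,:,::-1])
for n,q in(("w",t),("s",c)):
    R=np.array(q["R"]);T=np.array(q["t"])
    h=cv2.cvtColor(q["image"],cv2.COLOR_RGB2HSV)
    teal=(h[...,0]>80)&(h[...,0]<100)&(h[...,1]>70)
    print(n,[([int(x) for x in a],b) for a,b in cc(teal)])
    for z in(.056,.08):
        p=R@[.569,-.0317,z]+T;print(z,(q["fx"]*p[0]/p[2]+q["cx"]).round(1),(q["fy"]*p[1]/p[2]+q["cy"]).round(1))
    z=q["range_z"];ys,xs=np.mgrid[:400,:640]
    m=z>0;d=np.stack([(xs-q["cx"])/q["fx"]*z,(ys-q["cy"])/q["fy"]*z,z],-1)
    P=(d-T)@R;k=m&(np.hypot(P[...,0]-.569,P[...,1]+.0317)<.006);print("depth top z",np.percentile(P[k][:,2],[50,80,95]).round(4))
    k=m&(np.hypot(P[...,0]-.569,P[...,1]+.006)<.008);print("block face z",np.median(P[k][:,2]).round(4))
```

```text
23.15 [ 0.56892863 -0.03146849  0.21013311] [ 0.74619885  0.53786626 -0.37922911] 0.08734887712396118
w [([573, 0, 67, 33, 1702], array([605.22,  13.92])), ([311, 179, 21, 28, 381], array([320.66, 191.05]))]
0.056 320.0 189.0
0.08 319.9 196.8
depth top z [0.0811 0.0818 0.0825]
block face z 0.0572
s [([274, 189, 10, 16, 134], array([278.44, 197.45])), ([422, 218, 22, 57, 881], array([431.88, 246.64]))]
0.056 278.4 202.4
0.08 277.7 190.4
depth top z [0.0801 0.0808 0.0813]
block face z 0.0571
```

View pics/c8.png

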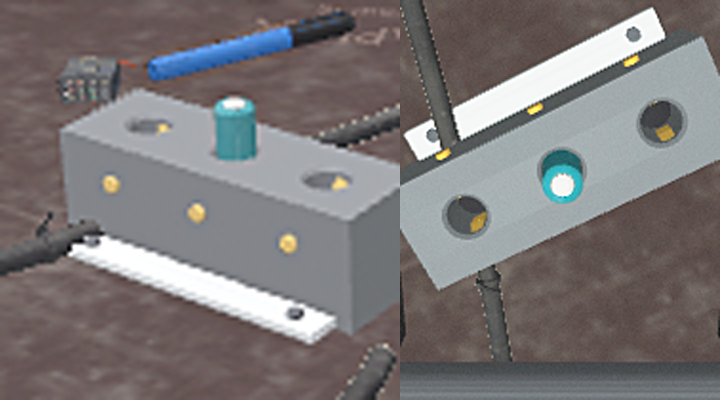

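The cell stands upright in the middle well at (278,197) in the scene view. About 23–24 mm stand out, so it is fully home, and the gripper is clear above it. I'm handing in.

```bash
python3 -c "
from plant import r
print(r.close_job())"
```

```text
the job is handed in; nothing more can be done
None
```

The cell is fully home and upright in the middle well, the clear one, with about 24 mm standing out; I released it, kept the arm away from the relay and the old cell, and handed in the job at about 23 s.

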